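# Index the rotary table to the next hole

### The arm

A 6-joint arm with a two-finger parallel gripper is mounted at the origin on a cart in front of the work surface, level with it; the furniture and walls round the work are solid. World frame = base frame: x ahead of the robot, y to its left, z up, the work surface at z = 0. Lengths are in m, angles in rad, forces in N, time in s.
With the tool pointing down it reaches from about 0.35 to 0.775 m from the base axis. Payload 7.3 kg.
Tool frame: the origin (TCP) lies on the centre line of the jaws, within the pads' length; the fingertips stand 17 mm ahead of it and the grasp point (between the pads) lies 2 mm behind it (robot.tip_extent is the distance from the TCP to the fingertips, in m); z points along the fingers, y is the line along which they close (so a half turn about z gives the same grasp; the last joint's range is limited). The gripper opens to 92 mm and grips with 3 to 60 N. Pads are 19 mm wide; open, the fingers measure 130 mm over their backs; the gripper's body (75 mm by 190 mm) begins 47 mm behind the grasp point.
Start: joints at [1.198, 0.342, 1.524, -0, 1.275, -0.146], TCP at [0.118, 0.512, 0.244] pointing down, gripper open.
Joint ranges: [-2.53, 2.53], [-0.77, 2.02], [0.04, 2.7], [-1, 4.14], [0.28, 2.66], [-3.11, 3.11]. Speed limits (rad/s): [2.57, 2.57, 3.14, 3.14, 3.14, 3.14].

### API

Orientations are given as [roll, pitch, yaw] about the fixed x, y, z axes, in that order (R = Rz(yaw) Ry(pitch) Rx(roll)).
In Python, from cell import robot gives the robot as it stands.
- The arm moves only by the tool step_arm, never from a script. Its argument "motion" is a list of rows, each a list of 2 entries, a list of its own where there are three numbers: the shift along the tool's x, y, z in units of 60 mm (1.0 is 60 mm), then the turn about the tool's z in rad. In form: [[[x, y, z], spin], ...]. A call has 1 to 10 rows; each row is the pose to reach, as a shift and turn from the pose commanded when the call began, along the tool's axes at that moment; what a row does not reach only later rows make up. A row lasts 1/8 s, in which the tool goes at most 62.5 mm and 10.7 degrees, less where a joint would pass 70% of its speed; a pose out of reach is approached as far as the arm can. A call with a gripper value outside its range is refused whole. "hand" is the closure in counts, from 0 (fully open) to 255 (shut), set as the call begins (left out, the last holds). The fingers move at their own pace and stop on an object; "squeeze" is the grip in N (left out, the last holds). Time passes only in rows, so rows that repeat a pose let the fingers close. It gives the time, the measured TCP pose, the force, the opening and the grip force at its end, in the units of the state.
- robot.observe(): the state, without advancing time (a new reading comes with each control period).
- robot.read_camera(name): name is "scene" or "top"; returns a dict with "pixels" (420x560x3 uint8, red, green, blue), "intrinsics" (3x3 intrinsics, pixels), "xyz" and "rotation" of the camera in the world. Camera axes: x right, y up, looking along -z (the intrinsics and any distortion apply to the point x, -y, -z); pixel columns grow to the right and rows downward; lengths in m; the calibration is good to about 2 mm. A picture is of the moment at which its call begins. There is no depth.
- robot.hand_in(): hands the job in; it is judged then, once.
The state is a dict: "time": time; "qpos": joint angles; "qvel": joint speeds; "joint_efforts": joint torques, N m; "tool_pos": TCP position; "tool_rot": TCP orientation; "contact_force": force on the tool from outside, world axes, zero at the start; "torque": the same for the moment, N m; "opening": finger opening in m; "grip_force": force on a finger pad.
Only numpy, scipy, OpenCV 4.12 (cv2) and the standard library are available. Lean on these libraries where they do the work, as an engineer would, in place of code of your own. Each camera call takes 0.05 s, during which the arm holds its last target. There are 200 camera calls.

### The job

The timing gear on the hand-indexed rotary table is being checked for run-out place by place. With a fingertip press the red indexing plunger in, keep it in while you push the table round clockwise (seen from above) off its hole, and bring it to the very next hole so that the plunger springs fully out and locks it there. Grip nothing, keep off the indicator, and leave the loose parts on the bench where they are.

Things in the scene. Friction and masses are not known exactly. Their poses are not given: they have to be found in the camera images.
- table_axis (a point): Point on the vertical axis about which the rotary table turns, level with the top of the fixed steel index plate, 28 mm above the worktop. The green round base (248 mm across, two lugs reaching 146 mm from the axis) and the index plate (236 mm across) never move. Round the plate run six holes of 16 mm, 60 degrees apart, 92 mm from the axis, joined by a narrow slot.
- plunger_top (a point): Centre of the top of the red release button (36 mm across) of the indexing plunger; it rides on the index arm 92 mm from the axis, above the hole in which the table is locked, its top 60 mm above the worktop when out. It moves straight down when pressed, up to 8 mm, against a spring of about 5 N at first and 8 N fully in. It sits 8 mm below the rim of a round grey guard cup.
- guard_rim (a point): Centre of the open mouth of the grey guard cup round the button, 68 mm above the worktop: inside 46 mm across at the rim and 44 mm at the bottom, outside 55 mm, wall 4 mm. The cup is fixed to the index arm and turns with the table, so a fingertip inside it that has pressed the button can push the cup wall sideways and turn the table. The nearest tall thing on the table is the gear in the middle: 88 mm across, its top 63 mm and its nut and stud 85 mm above the worktop.
- next_hole (a point): Mouth of the next hole, in the fixed index plate, 28 mm above the worktop and 92 mm from the axis, 60 degrees clockwise (seen from above) of the hole where the plunger starts: the plunger must come to stand above it.
- index_table (a joint): Turning angle of the table with its gear and index arm, rad: 0 in the starting hole, growing clockwise seen from above, 1.047 in the next hole. It turns stiffly (about 2 N at the cup) and stays where it is left.
- plunger (a joint): How far the plunger is pressed in, m: 0 out, 0.008 fully in. Out, its shoulder (13 mm across) fills the hole and locks the table, with 1.5 mm play each way. From 0.005 the shoulder is below the plate and the table can turn. Between holes the plate keeps the plunger in at about 0.005 even when the finger lets go of the button; over a hole it springs out by itself and locks the table.
- indicator: Test indicator (dial 33 mm) on a magnetic stand, fixed at the back of the rotary table opposite the index arm; its origin is on the table axis at the worktop, its x axis points from the axis to the stand (167 mm out, post 187 mm tall). Its arm and dial reach in to 55 mm from the axis, 75 to 160 mm high; the stylus rests on the gear face. Not to be touched.
- tappet: Bystander: pale steel roller tappet standing up, 41 x 30 x 34 mm; origin at the middle of its underside. Stays where it is.
- element: Bystander: black pump element standing up, 27 mm across, 50 mm tall; origin at the middle of its underside. Stays where it is.
- cap_a: Bystander: brass-coloured round cap, 39 mm across, 13 mm high; origin at the middle of its underside. Stays where it is.
- cap_b: Bystander: brass-coloured round cap lying open side up, 39 mm across, 12 mm high; origin at the middle of its underside. Stays where it is.
- seat: Bystander: pale spring seat, 26 mm across, 14 mm high; origin at the middle of its underside. Stays where it is.
- marker: Bystander: marker pen with a blue cap, 127 x 15 mm, lying; origin at the middle of its underside. Stays where it is.
- feeler: Bystander: closed feeler gauge, 95 x 16 x 11 mm, lying; origin at the middle of its underside. Stays where it is.

How it is judged:
On the way, in this order (a step that is already met when the one before it is completed fails the run):
1. the plunger is pressed in, clear of the plate, with the table still at its first hole (value of joint plunger above 0.0052 m and value of joint index_table between -0.1 and 0.1 rad), for 0.05 s.
2. the table is on its way between the two holes, plunger in (value of joint plunger above 0.004 m and value of joint index_table between 0.25 and 0.85 rad), for 0.1 s.
At the end, for the whole second after the job is handed in: The table stands at the next hole clockwise (1.047 rad, within 0.03 rad) and at rest, the plunger is out to within 1.5 mm, so that its shoulder locks the table, and every loose part lies within 15 mm of where it was (value of joint index_table between 1.017 and 1.077 rad and value of joint plunger below 0.0015 m and velocity of joint index_table between -0.02 and 0.02 rad/s and distance of each of tappet, element, cap_a, cap_b, seat, marker, feeler from where it was at the start of the episode below 0.015 m); the robot touches nothing.
It fails at once if the robot touches the indicator or its stand (contact force between any of the fingers, the arm and indicator above 1 N).
It fails at once if a loose part on the bench is pushed away, lifted or carried (distance of any of tappet, element, cap_a, cap_b, seat, marker, feeler from where it was at the start of the episode above 0.02 m).
It also fails if it takes over 48 s, if anything falls off the work surface, if the arm or the gripper's body presses on something with over 40 N, if the wrist force passes 120 N, or if a joint passes its speed limit or range.

## Working session

There is one attempt and no reset: what is moved stays moved. The work goes in short steps, Python scripts to look and compute and a tool call to move; the robot and the scene stay as the last step left them, time stands still between calls to the robot, and variables do not carry over. Pictures are saved under pics/ and viewed, at most 10 in all, crops included, and the job is handed in when it is done.

Besides the shell and the picture viewer there is one more tool, called after "Request:" as name(argument=value, ...) on one line, values as JSON. step_arm: Moves the arm, as the interface text tells. Its arguments: {"type":"object","properties":{"motion":{"type":"array"},"hand":{"type":"number"},"squeeze":{"type":"number"}},"required":["motion"]}

```bash
mkdir -p pics; ls; python3 - <<'E'
from cell import robot
import cv2
s=robot.observe();print({k:s[k] for k in('time','tool_pos','tool_rot','contact_force','opening')}, robot.tip_extent)
for n in('scene','top'):
    c=robot.read_camera(n);cv2.imwrite(f'pics/{n}0.png',c['pixels'][:,:,::-1])
    print(n,c['intrinsics'],c['xyz'],c['rotation'],[k for k in c])
E
```

```text
pics
{'time': 0.0, 'tool_pos': array([0.11787526, 0.51120076, 0.24303818]), 'tool_rot': array([-3.14004546e+00, -2.49397328e-04,  2.91477131e+00]), 'contact_force': array([ 0.32156522, -0.04745033,  0.16356347]), 'opening': 0.09182428068803332} 0.017
scene [[390.37435973   0.         278.92480347]
 [  0.         390.37435973 211.74300609]
 [  0.           0.           1.        ]] [-0.06355615 -0.74497949  0.55372055] [ 0.96100729  0.01088047 -1.00772517] ['pixels', 'intrinsics', 'xyz', 'rotation']
top [[428.07596767   0.         275.1137153 ]
 [  0.         428.07596767 210.75946311]
 [  0.           0.           1.        ]] [ 0.34912733 -0.36166204  1.01404484] [ 0.17788443  0.01867113 -1.56755712] ['pixels', 'intrinsics', 'xyz', 'rotation']
```

View pics/scene0.png

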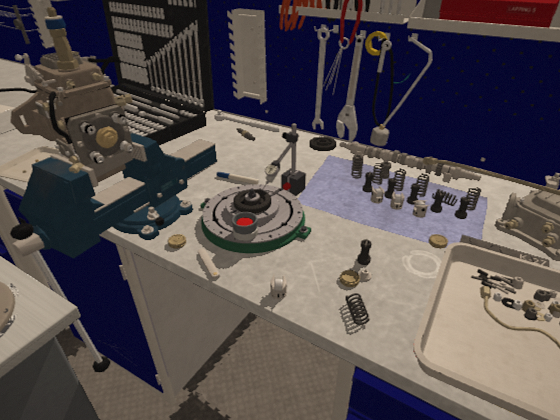

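View pics/top0.png

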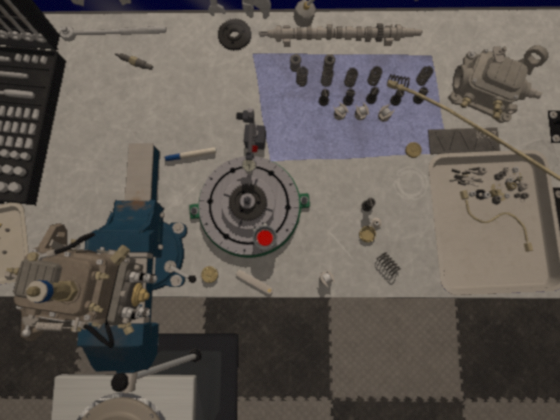

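The scene view shows the table at about (252,215) with the red button at (244,223). In the top view the gear is at (247,203), the button at (265,238) and the indicator stand at (255,135). I'll enlarge both.

```bash
cat > h.py <<'E'
import numpy as np, cv2
from scipy.spatial.transform import Rotation as R
def cam(c):
    M=R.from_euler('xyz',c['rotation']).as_matrix()@np.diag([1,-1,-1]); return M,np.array(c['xyz']),c['intrinsics']
def proj(c,p):
    M,o,K=cam(c); q=K@(M.T@(np.array(p)-o)); return q[:2]/q[2]
def ray(c,uv):
    M,o,K=cam(c); return o,M@np.linalg.solve(K,[uv[0],uv[1],1])
def at_z(c,uv,z):
    o,d=ray(c,uv); return o+d*(z-o[2])/d[2]
def tri(c1,u1,c2,u2):
    (a,d),(b,e)=ray(c1,u1),ray(c2,u2); s=np.linalg.lstsq(np.c_[d,-e],b-a,rcond=None)[0]
    p,q=a+s[0]*d,b+s[1]*e; return (p+q)/2,np.linalg.norm(p-q)
def red(img):
    h=cv2.cvtColor(img,cv2.COLOR_RGB2HSV); m=((h[...,0]<6)|(h[...,0]>174))&(h[...,1]>190)&(h[...,2]>110)
    n,l,st,ce=cv2.connectedComponentsWithStats(m.astype('uint8')); return sorted([(int(st[i][4]),ce[i].round(1),st[i][:4].tolist()) for i in range(1,n)],key=lambda t:-t[0])[:4]
E
python3 - <<'E'
import cv2,numpy as np
a=cv2.imread('pics/scene0.png')[165:265,190:320];b=cv2.imread('pics/top0.png')[100:300,150:350]
a=cv2.resize(a,None,fx=6,fy=6,interpolation=2);b=cv2.resize(b,None,fx=3,fy=3,interpolation=2)
cv2.imwrite('pics/a.png',a[:600]);cv2.imwrite('pics/b.png',b)
from h import red
from cell import robot
for n in('scene','top'): print(n,red(robot.read_camera(n)['pixels']))
E
```

```text
scene [(115, array([535.6,   0.7]), [502, 0, 57, 3]), (97, array([244.3, 221.1]), [237, 218, 16, 7])]
top [(167, array([264.5, 237.4]), [258, 231, 14, 14])]
```

View pics/a.png

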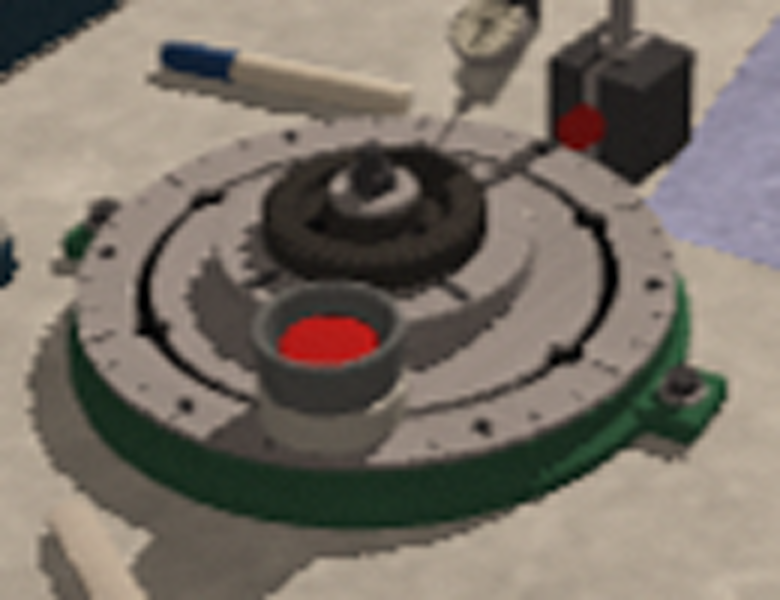

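View pics/b.png

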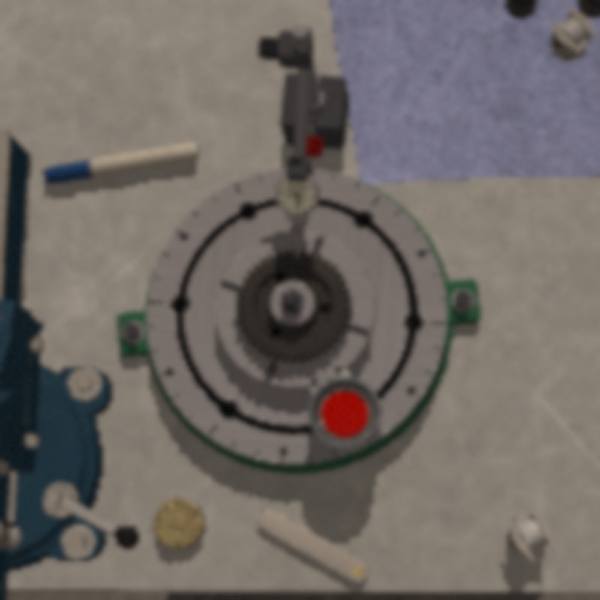

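The top crop shows five open holes at (248,211), (363,219), (414,322), (228,409) and (180,303), with the button at (345,413). Clockwise from there, the next hole is (228,409). In the scene crop the holes are at (207,198), (590,218), (150,328) and (567,355), with the button at about (330,340).

```bash
python3 - <<'E'
from h import *
from cell import robot
T=robot.read_camera('top');S=robot.read_camera('scene')
t=lambda x,y:((x+.5)/3-.5+150,(y+.5)/3-.5+100); s=lambda x,y:((x+.5)/6-.5+190,(y+.5)/6-.5+165)
ht=[(248,211),(363,219),(414,322),(228,409),(180,303)]; hs=[(207,198),None,(567,355),(150,328)]
P=np.array([at_z(T,t(*p),.028) for p in ht]);print(P.round(4))
A=np.c_[2*P[:,:2],np.ones(5)];x=np.linalg.lstsq(A,(P[:,:2]**2).sum(1),rcond=None)[0];c=x[:2]
print('axis',c,'r',np.sqrt(x[2]+c@c))
# scene-hole -> rays at z=.028 and triangulation with nearest top holes
for q in [(207,198),(590,218),(150,328),(567,355)]:
    p=at_z(S,s(*q),.028); i=np.argmin(np.linalg.norm(P-p,axis=1)); print(p.round(4),i,tri(T,t(*ht[i]),S,s(*q)))
print('btn',tri(T,(264.5,237.4),S,(244.3,221.3)))
b=at_z(T,(264.5,237.4),.06);print(b,at_z(S,(244.3,221.3),.06))
print('btn r',np.linalg.norm(b[:2]-c),'angs',np.degrees(np.arctan2(*(P[:,:2]-c).T[::-1])),np.degrees(np.arctan2(*(b[:2]-c)[::-1])))
for n,q in dict(cap=(178,524),feelerL=(262,518),feelerR=(365,578)).items(): print(n,at_z(T,t(*q),.01))
E
```

```text
[[ 0.6252 -0.2403  0.028 ]
 [ 0.6185 -0.3318  0.028 ]
 [ 0.5353 -0.3721  0.028 ]
 [ 0.4669 -0.2281  0.028 ]
 [ 0.5506 -0.1883  0.028 ]]
axis [ 0.54242841 -0.28017785] r 0.09200406652498636
[ 0.5508 -0.1891  0.028 ] 4 (array([ 0.55088651, -0.18848901,  0.02767653]), np.float64(0.0007470458165185014))
[ 0.6204 -0.3325  0.028 ] 1 (array([ 0.61879895, -0.33249208,  0.02870869]), np.float64(0.00170301436488773))
[ 0.4674 -0.2284  0.028 ] 3 (array([ 0.46704298, -0.22831186,  0.02818487]), np.float64(0.0006018575683872544))
[ 0.5359 -0.3736  0.028 ] 2 (array([ 0.5358837 , -0.37267661,  0.02752563]), np.float64(0.0015277971483557175))
btn (array([ 0.4601348 , -0.32022122,  0.0618798 ]), np.float64(0.001161205609477654))
[ 0.45997149 -0.31970035  0.06      ] [ 0.46254304 -0.31901738  0.06      ]
btn r 0.09143944542326789 angs [ 25.74776177 -34.1710836  -94.42343144 145.41164981  84.93903617] -154.39109115638598
cap [ 0.37924458 -0.18886441  0.01      ]
feelerL [ 0.38402491 -0.25408395  0.01      ]
feelerR [ 0.33857509 -0.33423224  0.01      ]
```

Axis (0.5425,-0.2805), radius 92.0 mm and the triangulated button height (61.9 mm) all match the text. The vise and pump stand between the start and the table, so I'll measure how tall they are.

```bash
python3 - <<'E'
import cv2,numpy as np
a=cv2.imread('pics/scene0.png')[0:260,0:220];b=cv2.imread('pics/top0.png')[170:420,0:210]
a=cv2.resize(a,(400,473),interpolation=2);b=cv2.resize(b,(400,476),interpolation=2)[:473]
cv2.imwrite('pics/c.png',np.hstack([a,b]))
E
```

```text
(no output)
```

View pics/c.png

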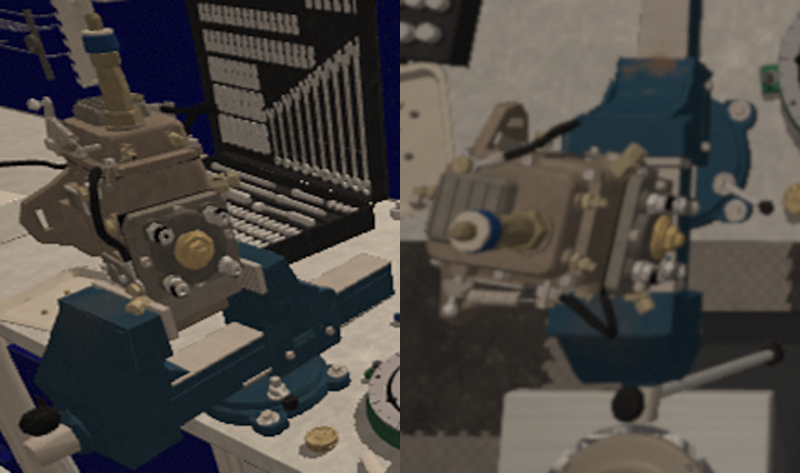

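```bash
python3 - <<'E'
from h import *
from cell import robot
T=robot.read_camera('top');S=robot.read_camera('scene')
for n,a,b in [('nut',(100,38),(75,228)),('brass',(197,248),(265,233)),('ball',(40,420),(228,405)),('frontUR bolt',(215,213),(283,203)),('jawNearTopR',(270,250),(310,60)),('frontvise',(75,295),(150,345))]:
    print(n,[x.round(3) for x in tri(S,(a[0]*.55,a[1]*.55),T,(b[0]*.525,b[1]*.525+170))])
E
```

```text
nut [array([ 0.346, -0.04 ,  0.445]), np.float64(0.0)]
brass [array([ 0.34 , -0.109,  0.254]), np.float64(0.001)]
ball [array([ 0.162, -0.036,  0.118]), np.float64(0.002)]
frontUR bolt [array([ 0.362, -0.131,  0.288]), np.float64(0.012)]
jawNearTopR [array([ 0.483, -0.102,  0.201]), np.float64(0.079)]
frontvise [array([0.245, 0.   , 0.214]), np.float64(0.023)]
```

The pump reaches z≈0.445 and stands between the start and the table, so I'll go up and over it with the yaw unchanged. Only the +y finger will go into the cup, with the gripper open.

Request:
step_arm(motion=[[[0, 0, -1], 0], [[0, 0, -2], 0], [[0, 0, -3], 0], [[0, 0, -4], 0], [[0, 0, -5.1], 0], [[-0.9, -0.4, -5.1], 0], [[-1.8, -0.8, -5.1], 0], [[-2.7, -1.2, -5.1], 0], [[-3.6, -1.5, -5.1], 0], [[-4.5, -1.9, -5.1], 0]], hand=0)

```text
time: 1.65
tool_pos: [0.3568, 0.3386, 0.5496]
tool_rot: [3.141, -0.0, 2.915]
contact_force: [-0.2, 1.1, -0.2]
opening: 0.0919
grip_force: 0.0
```

Request:
step_arm(motion=[[[-0.6, -0.7, 0], 0], [[-1.2, -1.4, 0], 0], [[-1.8, -2.1, 0], 0], [[-2.5, -2.8, 0], 0], [[-3.1, -3.4, 0], 0], [[-3.7, -4.1, 0], 0], [[-3.8, -5.1, 0], 0], [[-3.8, -6.1, 0], 0], [[-3.9, -7.1, 0], 0], [[-3.9, -8.1, 0], 0]])

```text
time: 2.9
tool_pos: [0.4737, -0.1883, 0.5495]
tool_rot: [3.141, -0.0, 2.915]
contact_force: [0.5, -0.2, 0.5]
opening: 0.0921
grip_force: 0.0
```

Request:
step_arm(motion=[[[-0.1, -1, 0], 0], [[-0.2, -2, 0], 0], [[-0.26, -3.12, 0], 0], [[-0.26, -3.12, 1], 0], [[-0.26, -3.12, 2], 0], [[-0.26, -3.12, 3], 0], [[-0.26, -3.12, 4], 0], [[-0.26, -3.12, 5], 0], [[-0.26, -3.12, 6], 0], [[-0.26, -3.12, 7], 0]])

```text
time: 4.15
tool_pos: [0.4473, -0.3722, 0.1281]
tool_rot: [-3.141, 0.001, 2.915]
contact_force: [0.3, -0.2, 0.5]
opening: 0.0919
grip_force: 0.0
```

```bash
python3 - <<'E'
from h import *
from cell import robot
s=robot.observe();print(s['tool_pos'],s['contact_force'],s['qpos'].round(2) if hasattr(s['qpos'],'round') else s['qpos'])
im=[]
p=s['tool_pos'];y=np.array([np.sin(s['tool_rot'][2]),-np.cos(s['tool_rot'][2]),0])
tip=p+.0555*y-[0,0,.017];print('tip',tip)
for n,(x0,y0) in(('scene',(190,120)),('top',(200,170))):
    c=robot.read_camera(n);print(n,proj(c,tip),red(c['pixels'])[:3])
    a=c['pixels'][y0:y0+150,x0:x0+100,::-1];im.append(cv2.resize(a,(400,600),interpolation=2))
cv2.imwrite('pics/d.png',np.hstack(im))
E
```

```text
[ 0.44726895 -0.37223284  0.12808483] [ 0.30307047 -0.19718     0.49412013] [-0.83  0.55  1.52  0.    1.07 -2.17]
tip [ 0.45975088 -0.31815464  0.11108483]
scene [241.62436365 201.86050794] [(117, array([535.2,   0.7]), [501, 0, 58, 3]), (96, array([244.4, 221.1]), [237, 218, 16, 7])]
top [262.73554193 234.71959324] [(1, array([266., 239.]), [266, 239, 1, 1])]
```

View pics/d.png

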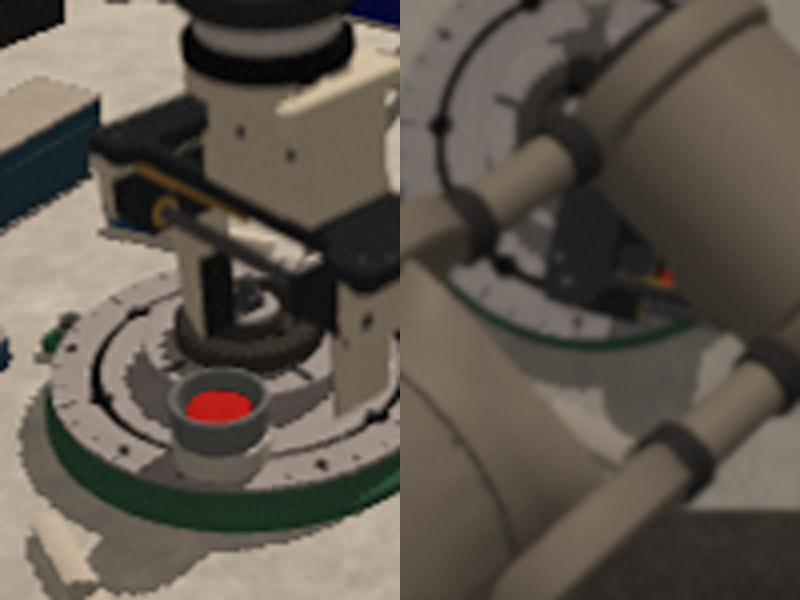

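The finger tip appears at about (208,332) in the left crop, within a pixel or so of the predicted (206,328), so it hangs over the cup. Next I lower it onto the button.

Request:
step_arm(motion=[[[0, -0.03, 0.3], 0], [[0, -0.03, 0.6], 0], [[0, -0.03, 0.75], 0], [[0, -0.03, 0.82], 0], [[0, -0.03, 0.88], 0], [[0, -0.03, 0.88], 0]])

```text
time: 5.0
tool_pos: [0.4472, -0.3743, 0.0774]
tool_rot: [-3.141, 0.001, 2.915]
contact_force: [-0.7, 0.4, 1.4]
opening: 0.0917
grip_force: 0.0
```

Request:
step_arm(motion=[[[0, 0, 0.03], 0], [[0, 0, 0.06], 0], [[0, 0, 0.09], 0], [[0, 0, 0.12], 0], [[0, 0, 0.12], 0]])

```text
time: 5.62
tool_pos: [0.4472, -0.3743, 0.0702]
tool_rot: [-3.141, 0.001, 2.915]
contact_force: [-0.3, 0.7, 6.3]
opening: 0.0919
grip_force: 3.3
```

Request:
step_arm(motion=[[[0, 0, 0.01], 0], [[0, 0, 0.02], 0], [[0, 0, 0.02], 0]])

```text
time: 6.0
tool_pos: [0.4472, -0.3744, 0.0692]
tool_rot: [-3.141, 0.001, 2.915]
contact_force: [-1.2, -0.6, 7.6]
opening: 0.0919
grip_force: 3.6
```

Request:
step_arm(motion=[[[0.044, 0.06, 0], 0], [[0.087, 0.118, 0], 0], [[0.12, 0.177, 0], 0], [[0.155, 0.235, 0], 0], [[0.185, 0.295, 0], 0], [[0.212, 0.355, 0], 0], [[0.212, 0.355, 0], 0]])

```text
time: 6.88
tool_pos: [0.4394, -0.3508, 0.0692]
tool_rot: [-3.141, 0.001, 2.915]
contact_force: [-1.2, -0.1, 6.8]
opening: 0.0917
grip_force: 3.5
```

```bash
python3 - <<'E'
from h import *
from cell import robot
s=robot.observe();print(s['contact_force'])
p=s['tool_pos'];y=np.array([np.sin(s['tool_rot'][2]),-np.cos(s['tool_rot'][2]),0])
tip=p+(s['opening']/2+.0095)*y-[0,0,.017];print('tip',tip)
c=robot.read_camera('scene');print(proj(c,tip),red(c['pixels'])[:3])
cv2.imwrite('pics/e.png',cv2.resize(c['pixels'][165:265,180:310,::-1],None,fx=6,fy=6,interpolation=2))
E
```

```text
[-1.18444385 -0.12225949  6.76838507]
tip [ 0.451868   -0.29687221  0.05222951]
[233.28909103 223.5362073 ] [(118, array([535.2,   0.7]), [501, 0, 58, 3]), (2, array([497.5,   0. ]), [497, 0, 2, 1]), (2, array([228. , 222.5]), [228, 222, 1, 2])]
```

View pics/e.png

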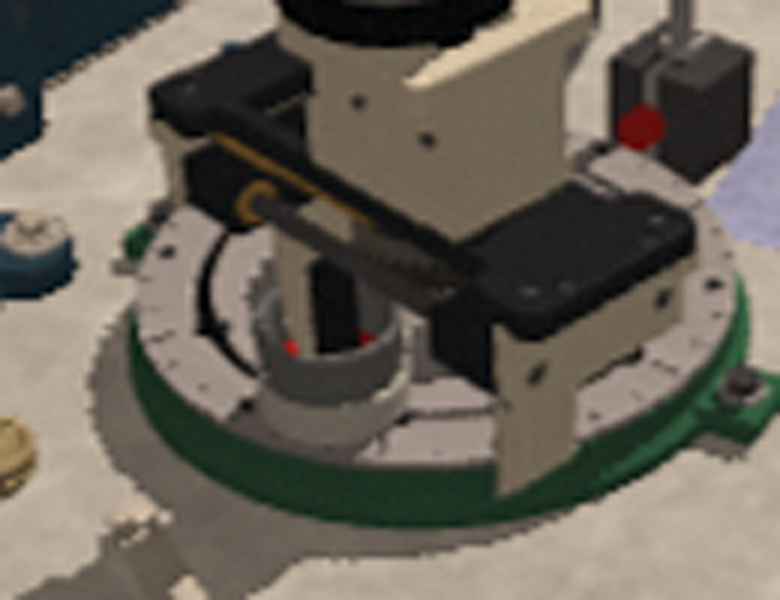

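The finger is inside the cup pressing the button, and the cup has moved from about (244) to (235) px, so the table is turning. I'll continue along the arc.

Request:
step_arm(motion=[[[0.024, 0.063, 0], 0], [[0.046, 0.126, 0], 0], [[0.065, 0.19, 0], 0], [[0.083, 0.254, 0], 0], [[0.095, 0.32, 0], 0], [[0.106, 0.386, 0], 0], [[0.115, 0.453, 0], 0], [[0.115, 0.453, 0], 0]])

```text
time: 7.92
tool_pos: [0.4387, -0.3225, 0.0692]
tool_rot: [-3.141, 0.0, 2.915]
contact_force: [-2.1, -0.2, 8.2]
opening: 0.0921
grip_force: 4.1
```

Request:
step_arm(motion=[[[0, 0, -0.1], 0], [[0, 0, -0.19], 0], [[0, 0, -0.19], 0], [[0.004, 0.1, -0.19], 0], [[0.007, 0.2, -0.19], 0], [[0.002, 0.267, -0.19], 0], [[-0.003, 0.334, -0.19], 0], [[-0.015, 0.4, -0.19], 0], [[-0.026, 0.466, -0.19], 0], [[-0.026, 0.466, -0.19], 0]])

```text
time: 9.18
tool_pos: [0.4468, -0.2955, 0.0801]
tool_rot: [-3.142, 0.001, 2.915]
contact_force: [-0.1, -2.2, 1.3]
opening: 0.0919
grip_force: 1.7
```

```bash
python3 - <<'E'
from h import *
from cell import robot
s=robot.observe();print(s['contact_force'])
p=s['tool_pos'];y=np.array([np.sin(s['tool_rot'][2]),-np.cos(s['tool_rot'][2]),0])
tip=p+(s['opening']/2+.0095)*y-[0,0,.017];d=tip[:2]-[.5425,-.2805];print('tip',tip,np.hypot(*d),np.degrees(np.arctan2(d[1],d[0])))
c=robot.read_camera('scene');print(proj(c,tip))
for a in(165,160,155,150): r=np.radians(a);print(a,proj(c,[.5425+.092*np.cos(r),-.2805+.092*np.sin(r),.068]))
cv2.imwrite('pics/f.png',cv2.resize(c['pixels'][165:265,170:300,::-1],None,fx=6,fy=6,interpolation=2))
E
```

```text
[-0.10832358 -2.24925724  1.30450328]
tip [ 0.45925911 -0.24143681  0.06305869] 0.09195095339678534 154.86032581246678
[215.09173235 210.11465068]
165 [218.59517831 211.57822171]
160 [216.58778357 210.00060078]
155 [214.88076201 208.32940134]
150 [213.48331286 206.58085503]
```

View pics/f.png

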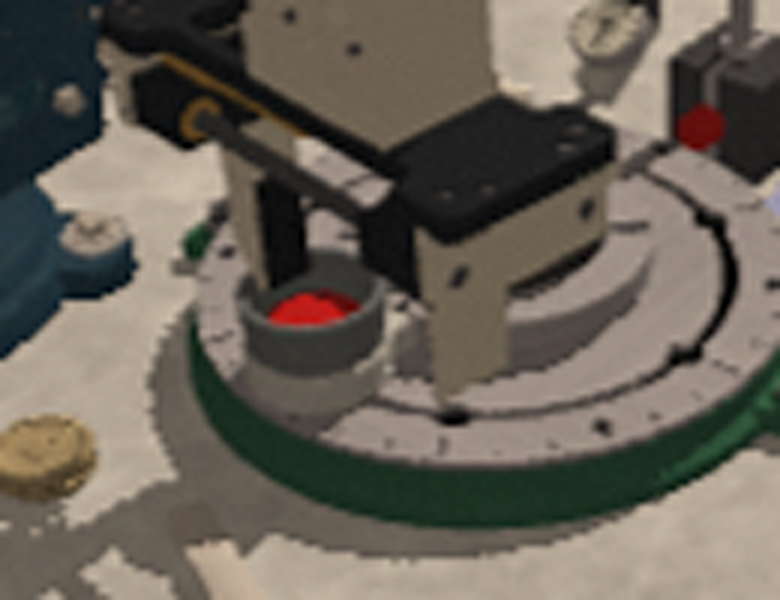

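```bash
python3 - <<'E'
from h import *
from cell import robot
c=robot.read_camera('scene')
for a in(205.5,180,175,170,165,145.5):
    r=np.radians(a);e=np.array([np.cos(r),np.sin(r)]);A=np.array([.5425,-.2805])
    print(a,[proj(c,[*(A+.092*e),z]).round(1) for z in(.068,.06,.055)])
E
```

```text
205.5 [array([243.6, 219.2]), array([243.9, 222.2]), array([244. , 224.1])]
180 [array([226.3, 215.6]), array([226.6, 218.6]), array([226.8, 220.5])]
175 [array([223.5, 214.4]), array([223.8, 217.4]), array([224. , 219.3])]
170 [array([220.9, 213. ]), array([221.2, 216. ]), array([221.5, 217.9])]
165 [array([218.6, 211.6]), array([219. , 214.6]), array([219.2, 216.4])]
145.5 [array([212.5, 205. ]), array([212.9, 207.9]), array([213.1, 209.7])]
```

The cup is now at about 171°, so it has turned about 0.6 rad. The finger is tapered and trails on the far wall at about 2 N, and the red button is free. I'll continue along the cup's arc, slowing near the hole.

Request:
step_arm(motion=[[[0.002, 0.073, 0], 0], [[0.003, 0.146, 0], 0], [[-0.002, 0.213, 0], 0], [[-0.007, 0.28, 0], 0], [[-0.018, 0.346, 0], 0], [[-0.03, 0.412, 0], 0], [[-0.036, 0.44, 0], 0], [[-0.044, 0.47, 0], 0], [[-0.044, 0.47, 0], 0]])

```text
time: 10.4
tool_pos: [0.4564, -0.2696, 0.0806]
tool_rot: [-3.14, 0.003, 2.914]
contact_force: [1.3, -6.6, 3.5]
opening: 0.0917
grip_force: 2.6
```

```bash
python3 - <<'E'
from h import *
from cell import robot
s=robot.observe();print(s['tool_pos'],s['contact_force'])
c=robot.read_camera('scene');print(red(c['pixels'])[:3])
cv2.imwrite('pics/g.png',cv2.resize(c['pixels'][165:265,170:300,::-1],None,fx=6,fy=6,interpolation=2))
E
```

```text
[ 0.45644025 -0.26962947  0.08061199] [ 1.3314474  -6.55069119  3.5144038 ]
[(116, array([535.3,   0.7]), [501, 0, 58, 3]), (37, array([214.4, 210.7]), [209, 209, 12, 4]), (1, array([497.,   0.]), [497, 0, 1, 1])]
```

View pics/g.png

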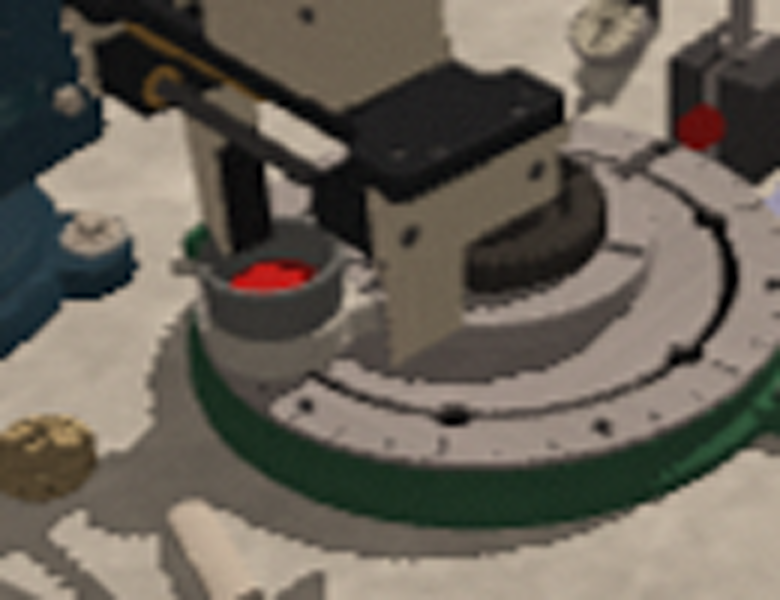

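The cup is at about 153°, and the force has risen to 6.6 N, partly because the tool presses radially outward. I'll creep on, biased slightly inward, and watch the force.

Request:
step_arm(motion=[[[-0.015, 0.0, 0], 0], [[-0.02, 0.015, 0], 0], [[-0.025, 0.03, 0], 0], [[-0.025, 0.03, 0], 0]])

```text
time: 10.95
tool_pos: [0.458, -0.2681, 0.0806]
tool_rot: [-3.14, 0.003, 2.914]
contact_force: [-0.4, -6.3, 4.5]
opening: 0.092
grip_force: 2.9
```

```bash
python3 - <<'E'
from h import *
from cell import robot
s=robot.observe();print(s['tool_pos'],s['contact_force'])
c=robot.read_camera('scene');print(red(c['pixels'])[1:3])
E
```

```text
[ 0.45804792 -0.26811469  0.08058516] [-0.37425787 -6.28130336  4.47134303]
[(39, array([214.3, 210.1]), [208, 208, 13, 5])]
```

Request:
step_arm(motion=[[[-0.005, 0.016, 0], 0], [[-0.01, 0.032, 0], 0], [[-0.016, 0.048, 0], 0], [[-0.022, 0.064, 0], 0]])

```text
time: 11.5
tool_pos: [0.4603, -0.2649, 0.0806]
tool_rot: [-3.14, 0.003, 2.914]
contact_force: [-1.0, -6.5, 3.1]
opening: 0.092
grip_force: 2.9
```

```bash
python3 - <<'E'
from h import *
from cell import robot
s=robot.observe();print(s['tool_pos'],s['contact_force'])
c=robot.read_camera('scene');print(red(c['pixels'])[1:3])
E
```

```text
[ 0.46028776 -0.26486263  0.08059618] [-0.9544712  -6.50744723  3.07578153]
[(35, array([213.5, 209.5]), [208, 208, 12, 4])]
```

Request:
step_arm(motion=[[[-0.005, 0.014, 0], 0], [[-0.011, 0.028, 0], 0], [[-0.017, 0.042, 0], 0], [[-0.023, 0.056, 0], 0]])

```text
time: 12.05
tool_pos: [0.4623, -0.2619, 0.0805]
tool_rot: [-3.14, 0.003, 2.914]
contact_force: [-0.5, -7.1, 3.1]
opening: 0.0918
grip_force: 2.7
```

```bash
python3 - <<'E'
from h import *
from cell import robot
s=robot.observe();print(s['tool_pos'],s['contact_force'])
c=robot.read_camera('scene');print(red(c['pixels'])[1:3])
E
```

```text
[ 0.46225969 -0.26190385  0.08054562] [-0.46132798 -7.14247927  3.0617937 ]
[(38, array([213.1, 208.6]), [208, 207, 12, 4]), (1, array([497.,   0.]), [497, 0, 1, 1])]
```

Request:
step_arm(motion=[[[-0.005, 0.014, 0], 0], [[-0.011, 0.028, 0], 0], [[-0.017, 0.042, 0], 0]])

```text
time: 12.48
tool_pos: [0.463, -0.2592, 0.08]
tool_rot: [-3.14, 0.0, 2.915]
contact_force: [-3.1, -8.1, 2.9]
opening: 0.0917
grip_force: 3.7
```

```bash
python3 - <<'E'
from h import *
from cell import robot
s=robot.observe();print(s['tool_pos'],s['contact_force'])
c=robot.read_camera('scene');print(red(c['pixels'])[1:3])
E
```

```text
[ 0.46300426 -0.25918443  0.08002636] [-3.11853071 -8.05851334  2.93610131]
[(72, array([213.3, 206.6]), [206, 204, 15, 6]), (1, array([497.,   0.]), [497, 0, 1, 1])]
```

The visible red area jumped from 38 to 72 px and rose 2 px: the plunger has popped out. I'll back off inside the cup, then lift clear.

Request:
step_arm(motion=[[[0.02, -0.05, 0], 0], [[0.04, -0.15, 0], 0], [[0.04, -0.15, -0.1], 0], [[0.04, -0.15, -0.3], 0], [[0.04, -0.15, -1], 0], [[0.04, -0.15, -2], 0], [[0.04, -0.15, -3], 0], [[0.04, -0.15, -3], 0]])

```text
time: 13.52
tool_pos: [0.4605, -0.2678, 0.2659]
tool_rot: [-3.137, 0.01, 2.915]
contact_force: [0.1, -0.3, -0.4]
opening: 0.0914
grip_force: 0.0
```

```bash
python3 - <<'E'
from h import *
from cell import robot
s=robot.observe();print(s['time'],s['tool_pos'],s['contact_force'])
c=robot.read_camera('scene');print(red(c['pixels'])[1:3])
for z in(.06,.055):print(proj(c,[.5425-.0758,-.2805+.0521,z]))
cv2.imwrite('pics/i.png',cv2.resize(c['pixels'][160:310,170:370,::-1],None,fx=4,fy=4,interpolation=2))
E
```

```text
13.525 [ 0.46053536 -0.26783873  0.26586808] [ 0.06597042 -0.25574571 -0.36213296]
[(75, array([213.2, 206.6]), [206, 204, 15, 6])]
[212.88970177 207.90504572]
[213.12864724 209.73532525]
```

View pics/i.png

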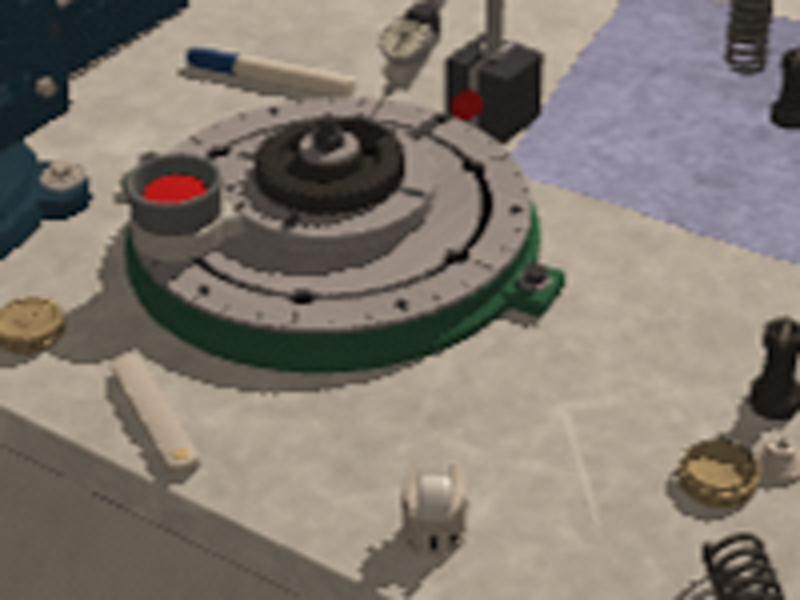

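The red centroid is off from the z=0.06 prediction at the next hole by (+0.3,-1.3) px. At the start it was off by (+0.4,-1.1), so the plunger is out and seated. The parts in view are undisturbed, so I'll hand in.

```bash
python3 -c "
from cell import robot
print(robot.hand_in())"
```

```text
the job is handed in; nothing more can be done
None
```

I pressed the plunger, turned the table clockwise to the next hole, where the camera shows the plunger sprung fully out, and handed the job in with the arm clear; no verdict came back.

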